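Release the spice tray's spring catch and slide it home

TASK

Put the spice tray away without taking hold of anything: with the fingertips press the long red spring bar down at the end behind the blue tab, and keep it held down all the way while you push the blue tab along over the bar, until the tray is fully home against its far stop. Then let the bar spring up so that its catch locks behind the tab, and move clear. Do not touch or lift the two jars and the toothpick pot riding in the tray, and leave everything else on the worktop where it is.

Things in the scene. Friction and masses are not known exactly. Their poses are not given: they have to be found in the camera images.
- slide_base: Fixed aluminium base of the tray slide, 156 x 284 mm, 8 mm thick plate screwed to the worktop. Origin: underside, near its middle. Its +y axis is the direction the tray slides home; its +x points away from the robot; z up. On it, at the -x side, a red spring bar; at the +x side the white tray
- bar_pad (a point): Point on top of the red press bar, on its centre line, 39 mm behind the tab's rear face when the tray is at 0; 50 mm above the worktop with the bar up; moves with the bar; axes as the base's. The bar is 48 mm wide (x), runs 33 mm to -y and 163 mm to +y of this point, and goes straight down wherever it is pressed. Its top is smooth: a fingertip can slide along it
- tooth_out (a point): Centre of the top of the steel catch tooth that holds the tray out. It is fixed to the bar and sinks with it: 10 x 10 mm, its top 15.5 mm above the bar's top, its near side 28 mm to +x of the bar's centre line. The root of the blue tab passes it only while the bar is pressed 6 mm or more
- tooth_home (a point): Centre of the top of the second, equal tooth, 58 mm further along +y, which also must be held down for the tab to pass and then locks the tray home
- press_bar (a joint): Downward travel of the red bar: 0 up, 0.010 m at its bottom stop. It springs back: about 3 N to start it moving, 8 N at the bottom; 0.006 frees the tray
- tab (a point): Centre of the rear (-y) face of the tray's blue push tab; axes as the base's. An upright plate 48 mm wide (x), 32 mm high, 12 mm thick (y), overhanging the bar; lower edge 53.5 mm above the worktop (3.5 mm above the raised bar), top edge 85.5 mm. Push it along +y of the base. Its front is a white facing (tab_front), touched only if the tab is pinched or pulled: not wanted
- tray (a joint): Travel of the white tray along the base's +y: starts at 0 to 0.008 m (held out: the first tooth stops it at about 0.014), 0.100 m is home against the far stop. The second tooth springs up behind the tab from 0.094 on. Sliding takes about 2 N and the tray stays where it is left
- jar_a: Spice jar, white with a bright green cap, 39 mm across, 83 mm tall, standing loose in the tray; its origin is the centre of its underside
- jar_b: Spice jar, white with a dark green cap, 39 mm across, 83 mm tall, standing loose in the tray; its origin is the centre of its underside
- pot: Small clear pot of toothpicks, 41 mm across, 64 mm tall, standing loose in the tray; its origin is the centre of its underside
- jar_red: White spice jar with a red cap, 39 mm across, 91 mm tall, behind the slide; bystander; its origin is the centre of its underside
- jar_navy: White spice jar with a navy blue cap, 41 mm across, 106 mm tall, behind the slide; bystander; its origin is the centre of its underside
- jar_grey: White spice jar with a grey cap, 41 mm across, 106 mm tall, to the left of the slide; bystander; its origin is the centre of its underside
- lemon: Yellow lemon, 71 x 53 x 51 mm, to the right of the slide, near the hob; bystander; its origin is the centre of its underside
- glass: Clear drinking glass, 80 mm across, 91 mm tall, to the left; bystander; its origin is the centre of its underside

How it is judged (in metres and radians):
On the way, in this order (a step that is already met when the one before it is completed fails the run):
1. the bar is pressed down while the tray is still out (value of joint press_bar above 0.0055 m and value of joint tray below 0.03 m), for 0.05 s.
2. the tray is half-way along with the bar still held down (value of joint press_bar above 0.004 m and value of joint tray between 0.045 and 0.085 m), for 0.05 s.
At the end, for the whole second after the job is handed in: The tray is home (within 5.5 mm of its stop, joint over 0.0945), the bar has sprung back up (joint under 0.0015) so that its second tooth stands behind the tab, and the two jars and the pot stand upright (within 0.15 rad) and at rest in the tray (value of joint tray above 0.0945 m and value of joint press_bar below 0.0015 m and angle between each of jar_a, jar_b, pot's own z axis and vertical below 0.15 rad and z of each of jar_a, jar_b, pot in the frame of slide_base below 0.02 m and linear speed of each of jar_a, jar_b, pot below 0.02 m/s); the robot touches nothing.
It fails at once if the bar comes up while the tray is between its two catches (value of joint tray between 0.035 and 0.08 m and value of joint press_bar below 0.003 m).
It fails at once if a jar or the pot is lifted or tipped (z of any of jar_a, jar_b, pot in the frame of slide_base above 0.03 m or angle between any of jar_a, jar_b, pot's own z axis and vertical above 0.4 rad).
It fails at once if the robot touches a jar or the pot in the tray (contact force between any of the fingers, the arm and jar_a above 0.5 N or contact force between any of the fingers, the arm and jar_b above 0.5 N or contact force between any of the fingers, the arm and pot above 0.5 N).
It fails at once if a bystander is moved more than 20 mm (distance of any of jar_red, jar_navy, jar_grey, lemon, glass from where it was at the start of the episode above 0.02 m).
It fails at once if the tab is pinched or pulled: the robot presses on its white front facing (contact force between any of the fingers, the arm and tab_front above 2 N).
It also fails if it takes over 35 s, if anything falls off the work surface, if the arm or the gripper's body presses on something with over 40 N, if the wrist force passes 120 N, or if a joint passes its speed limit or range.

ROBOT

A 6-joint arm with a two-finger parallel gripper is mounted at the origin on a cart in front of the work surface, level with it; the furniture and walls round the work are solid. World frame = base frame: x ahead of the robot, y to its left, z up, the work surface at z = 0. Lengths are in m, angles in degrees, forces in N, time in s.
With the tool pointing down it reaches from about 0.4 to 0.825 m from the base axis. Payload 7 kg.
Tool frame: the origin (TCP) lies midway between the tips of the shut fingers; the grasp point (between the pads) lies hold_point_z behind it (hold_point_z is the distance from the TCP to the grasp point, in m); z points along the fingers, y is the line along which they close (so a half turn about z gives the same grasp; the last joint's range is limited). The gripper opens to 88 mm and grips with 3 to 60 N. Pads are 19 mm wide; open, the fingers measure 130 mm over their backs; the gripper's body (78 mm by 193 mm) begins 47 mm behind the grasp point.
Start: joints at [-47.206, 20.546, 0.682, 0, -70.136, -16.507], TCP at [0.299, -0.605, 0.227] pointing down, gripper open.
Joint ranges: [-176.03, 176.03], [-82.01, 121.73], [-58.28, 71.71], [-173.87, 95.51], [-174.79, -0.11], [-173.66, 173.66]. Speed limits (degrees/s): [136.94, 136.94, 172.46, 180, 180, 180].

INTERFACE

Orientations are given as [roll, pitch, yaw] about the fixed x, y, z axes, in that order (R = Rz(yaw) Ry(pitch) Rx(roll)).
In Python, from plant import * gives the robot as it stands.
- The arm moves only by the tool step_arm, never from a script. Its argument "steps" is a list that holds one entry, the list of rows, each a list of 6 numbers: the shift along the tool's x, y, z scaled (see below), then the turn, a rotation vector about the tool's x, y, z scaled (see below). In form: [[[tx, ty, tz, wx, wy, wz], ...]]. A call has 1 to 20 rows; each row is the pose to reach, as a shift and turn from the pose commanded when the call began, along the tool's axes at that moment; what a row does not reach only later rows make up. The controller multiplies each number of a shift by 100 mm and each number of a turn by 0.5 rad. A row lasts 1/10 s, in which the tool goes at most 50 mm and 8.59 degrees, less where a joint would pass 70% of its speed; a pose out of reach is approached as far as the arm can. A call with a number of a shift or a turn outside -1 to 1 is refused whole. A call with a gripper value outside its range is refused whole. "jaw" is the closure in counts, from 0 (fully open) to 255 (shut), set as the call begins (left out, the last holds). The fingers move at their own pace and stop on an object; the grip force is fixed at half the most. Time passes only in rows, so rows that repeat a pose let the fingers close. It gives the time, the measured TCP pose, the force, the opening and the grip force at its end, in the units of the state.
- get_obs(): the state, without advancing time (a new reading comes with each control period).
- snapshot(name): name is "scene" or "top" or "wrist"; returns (picture, depth): 420x560x3 uint8, red, green, blue; 420x560 float32, m along the optical axis (not along the pixel's ray), 0 where there is no reading.
- calibration(name): a dict with "mtx" (3x3 intrinsics, pixels), "dist" ([k1, k2, p1, p2, k3] as OpenCV has them; the pictures are not rectified), "rvec" (rotation vector, rad) and "tvec" (3), from world to camera coordinates, as OpenCV has them. Camera axes: x right, y down, z forward; pixel columns grow to the right and rows downward; lengths in m; the calibration is good to about 2 mm. A picture is of the moment at which its call begins: read the wrist's pose just before it. calibration takes no time and is no camera call; for the wrist camera it gives the pose at the moment of the call.
- close_job(): hands the job in; it is judged then, once.
The state is a dict: "clock": time; "joint_pos": joint angles; "qvel": joint speeds; "tau": joint torques, N m; "tool_pos": TCP position; "orientation": TCP orientation; "force": force on the tool from outside, world axes, zero at the start; "moment": the same for the moment, N m; "opening": finger opening in m; "gripper_force": force on a finger pad.
Only numpy, scipy, OpenCV 4.12 (cv2) and the standard library are available. Lean on these libraries where they do the work, as an engineer would, in place of code of your own. Each camera call takes 0.05 s, during which the arm holds its last target. There are 200 camera calls.

## Working session

There is one attempt and no reset: what is moved stays moved. The work goes in short steps, Python scripts to look and compute and a tool call to move; the robot and the scene stay as the last step left them, time stands still between calls to the robot, and variables do not carry over. Pictures are saved under pics/ and viewed, at most 10 in all, crops included, and the job is handed in when it is done.

Besides the shell and the picture viewer there is one more tool, called after "Emit:" as a command line: name --argument value ..., lists and objects as JSON in quotes. step_arm: Moves the arm, as the interface text tells. Its arguments: {"type":"object","properties":{"steps":{"type":"array","items":{"type":"array","items":{"type":"array","items":{"type":"number","minimum":-1,"maximum":1}}}},"jaw":{"type":"number"}},"required":["steps"]}

```bash
mkdir -p pics
cat > h.py <<'E'
from plant import *
import numpy as np, cv2
def cam(n):
    c=calibration(n); p,d=snapshot(n); return c,p,d
def cloud(c,d):
    h,w=d.shape; v,u=np.mgrid[:h,:w]
    K=np.array(c["mtx"],float); D=np.array(c["dist"],float)
    n=cv2.undistortPoints(np.stack([u,v],-1).reshape(-1,1,2).astype(np.float64),K,D).reshape(h,w,2)
    P=np.dstack([n[...,0]*d,n[...,1]*d,d])
    R=cv2.Rodrigues(np.array(c["rvec"],float))[0]
    W=(P-np.array(c["tvec"],float).reshape(3))@R
    W[d<=0]=np.nan
    return W
def save(n,p): cv2.imwrite("pics/"+n,p[...,::-1])
E
python3 - <<'E'
from h import *
for n in("scene","top"):
    c,p,d=cam(n); save(n+"1.png",p); np.savez(n+"1.npz",p=p,W=cloud(c,d))
    print(n,(d>0).mean())
o=get_obs(); print(o)
E
```

```text
scene 0.9911904761904762
top 0.9960926870748299
{'clock': 0.1, 'joint_pos': array([-4.72072720e+01,  2.05874804e+01,  6.38506631e-01, -1.68734921e-02,
       -7.01376569e+01, -1.65078932e+01]), 'qvel': array([ 0.0457977 , -0.05419121,  0.1357942 , -0.00352497,  0.04502967,
       -0.00183755]), 'tau': array([-1.08734392e-03, -5.84158301e+01,  2.93753278e+01,  7.01552019e+00,
        1.02058821e-02, -8.90263027e-05]), 'tool_pos': array([ 0.29869022, -0.60481353,  0.2257135 ]), 'orientation': array([ 1.79912433e+02, -9.40884790e-03, -1.53720903e+02]), 'force': array([-0.1691186 ,  0.76529232,  0.21132414]), 'moment': array([ 0.01775781, -0.03962032, -0.02832953]), 'gripper_force': 0.0, 'opening': 0.08767272649740412}
```

View pics/scene1.png

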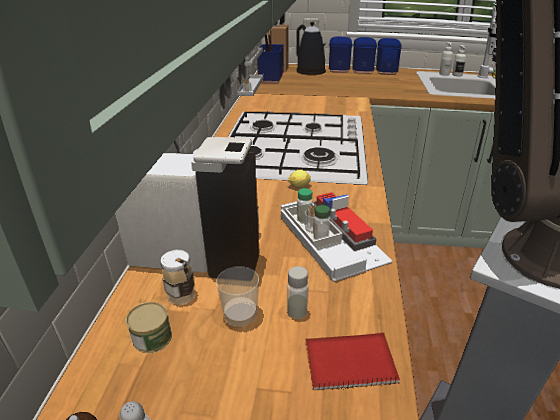

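View pics/top1.png

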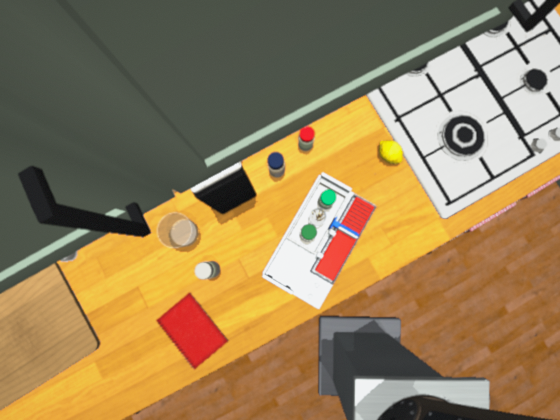

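Run:
```python
from h import *
for n in("scene","top"):
    z=np.load(n+"1.npz"); p,W=z["p"].astype(int),z["W"]
    hsv=cv2.cvtColor(z["p"],cv2.COLOR_RGB2HSV).astype(int)
    H,S=hsv[...,0],hsv[...,1]
    zz=W[...,2]
    for nm,m in(("bar",((H<8)|(H>172))&(S>130)&(zz>.043)&(zz<.057)),("tab",(H>95)&(H<125)&(S>120)&(zz>.05)&(zz<.092))):
        P=W[m]; q=np.argwhere(m)
        if len(P)<20: print(n,nm,len(P)); continue
        print(n,nm,len(P),"px",q.min(0),q.max(0),"med",np.median(P,0).round(4),"lo",np.percentile(P,2,0).round(4),"hi",np.percentile(P,98,0).round(4))
        r=cv2.minAreaRect(P[:,:2].astype(np.float32)*1000); print(r)
```

```text
scene bar 582 px [193 317] [236 372] med [0.441  0.2127 0.0476] lo [0.3865 0.1405 0.0439] hi [0.5603 0.257  0.05  ]
((476.4773254394531, 196.47830200195312), (51.56541442871094, 197.15780639648438), 61.814598083496094)
scene tab 645 px [ 56 258] [208 399] med [ 1.1608 -1.149   0.0748] lo [ 0.4965 -1.2897  0.0513] hi [1.4699 0.2218 0.0917]
((1041.88037109375, -439.5411376953125), (670.3331909179688, 1619.2169189453125), 18.682647705078125)
top bar 1596 px [197 316] [279 373] med [0.467  0.1976 0.0508] lo [0.3918 0.1398 0.0474] hi [0.5616 0.2496 0.0538]
((476.8211975097656, 193.89242553710938), (47.41820526123047, 194.33592224121094), 61.09489440917969)
top tab 102 px [218 330] [235 358] med [0.5006 0.2139 0.0858] lo [0.4835 0.1724 0.066 ] hi [0.5154 0.2292 0.0887]
((499.8130798339844, 197.88536071777344), (64.43311309814453, 22.287349700927734), 74.57832336425781)
```

The top view shows the white tray with jars at (327,198) and (308,232), and the blue tab at (345,228). The red bar runs from (362,200) to (325,275), with its longer part on the lower left, so home is lower left. The scene view agrees. Next I'll fit the base frame.

Run:
```python
from h import *
import plant
print([k for k in dir(plant) if not k.startswith('_')][:40]); print(getattr(plant,'hold_point_z',None), get_obs().get('hold_point_z'))
z=np.load("top1.npz"); W=z["W"]
for q in((200,362),(272,325),(228,345),(198,327),(232,308),(215,318),(290,322),(180,334)): print(q,W[q].round(3))
hsv=cv2.cvtColor(z["p"],cv2.COLOR_RGB2HSV).astype(int);H,S=hsv[...,0],hsv[...,1];zz=W[...,2]
m=((H<8)|(H>172))&(S>130)&(zz>.043)&(zz<.057)
r=cv2.minAreaRect(W[m][:,:2].astype(np.float32)); b=cv2.boxPoints(r); print(b.round(4))
c=np.array(r[0])
# axis toward the (272,325) end
e=[b[i]-b[(i+1)%4] for i in(0,1)]; u=max(e,key=np.linalg.norm); u=u/np.linalg.norm(u)
if u@(W[272,325,:2]-W[200,362,:2])<0:u=-u
x=np.array([u[1],-u[0]])
print("y",u,"x",x,"yaw of base",np.degrees(np.arctan2(-u[0],u[1])))
pad=c-u*65; print("centre",c,"pad",pad)
mt=(H>95)&(H<125)&(S>120)&(zz>.08)&(zz<.092)
T=W[mt][:,:2]-pad; print("tab along y,x:",np.percentile(T@u,[2,50,98]).round(4),np.percentile(T@x,[2,50,98]).round(4),mt.sum())
# things around in base frame above z .08
Q=W[...,:2]-pad; A=Q@u;B=Q@x
mm=(zz>.075)&(abs(A)<.35)&(B<.2)&(B>-.12)
for lo in range(-12,20,2):
    k=mm&(B*100>=lo)&(B*100<lo+2)
    if k.sum()>3: print("x",lo,k.sum(),"y",A[k].min().round(3),A[k].max().round(3),"zmax",zz[k].max().round(3))
```

```text
['PlanningError', 'calibration', 'close_job', 'get_obs', 'hold_point_z', 'snapshot']
0.0188 None
(200, 362) [0.564 0.154 0.05 ]
(272, 325) [0.398 0.238 0.049]
(228, 345) [0.496 0.199 0.088]
(198, 327) [0.56  0.24  0.098]
(232, 308) [0.485 0.28  0.099]
(215, 318) [0.528 0.255 0.045]
(290, 322) [0.355 0.241 0.011]
(180, 334) [0.613 0.218 0.038]
[[0.3803 0.2201]
 [0.5504 0.1262]
 [0.5733 0.1677]
 [0.4032 0.2616]]
y [-0.8754214  0.4833604] x [0.4833604 0.8754214] yaw of base 61.09489
centre [0.47682121 0.19389243] pad [ 57.37921074 -31.22453408]
tab along y,x: [64.98  64.985 64.998] [-0.0159  0.0281  0.0438] 93
```

Emit:
step_arm --jaw 255 --steps '[[[-0.3, 0.3, 0, 0, 0, 0], [-0.65, 0.65, 0, 0, 0, 0], [-1, 1, 0, 0, 0, 0], [-1, 1, 0, 0, 0, 0]]]'

```text
clock: 0.5
tool_pos: [0.3454, -0.467, 0.2269]
orientation: [180.0, 0.1, -153.5]
force: [0.9, -0.7, 0.4]
opening: 0.0612
gripper_force: 0.0
```

Emit:
step_arm --steps '[[[-0.3, 0.3, 0, 0, 0, 0], [-0.65, 0.65, 0, 0, 0, 0], [-1, 1, 0, 0, 0, 0], [-1, 1, 0, 0, 0, 0]]]'

```text
clock: 0.9
tool_pos: [0.391, -0.3334, 0.2268]
orientation: [180.0, 0.1, -153.5]
force: [0.9, -1.3, 0.6]
opening: 0.0293
gripper_force: 0.0
```

Emit:
step_arm --steps '[[[-0.3, 0.3, 0, 0, 0, 0], [-0.65, 0.65, 0, 0, 0, 0], [-1, 1, 0, 0, 0, 0], [-1, 1, 0, 0, 0, 0]]]'

```text
clock: 1.3
tool_pos: [0.4366, -0.1997, 0.2267]
orientation: [180.0, 0.1, -153.4]
force: [0.7, -1.7, -0.8]
opening: 0.0011
gripper_force: 0.0
```

Emit:
step_arm --steps '[[[-0.3, 0.3, 0, 0, 0, 0], [-0.65, 0.65, 0, 0, 0, 0], [-1, 1, 0, 0, 0, 0], [-1, 1, 0, 0, 0, 0]]]'

```text
clock: 1.7
tool_pos: [0.4822, -0.066, 0.2265]
orientation: [-180.0, 0.0, -153.5]
force: [-1.0, -0.9, -0.2]
opening: 0.0004
gripper_force: 0.0
```

Emit:
step_arm --steps '[[[-0.3, 0.3, 0, 0, 0, -0.2], [-0.65, 0.65, 0, 0, 0, -0.4], [-1, 1, 0, 0, 0, -0.6], [-1, 1, 0, 0, 0, -0.6]]]'

```text
clock: 2.1
tool_pos: [0.5277, 0.0677, 0.226]
orientation: [-180.0, -0.0, -136.2]
force: [-0.4, -1.1, -0.1]
opening: 0.0002
gripper_force: 0.0
```

Emit:
step_arm --steps '[[[-0.25, 0.2, 0, 0, 0, -0.2], [-0.5, 0.45, 0, 0, 0, -0.4], [-0.7, 0.65, 0, 0, 0, -0.61], [-0.7, 0.65, 0, 0, 0, -0.61], [-0.7, 0.65, 0, 0, 0, -0.61]]]'

```text
clock: 2.6
tool_pos: [0.5319, 0.1592, 0.226]
orientation: [180.0, -0.1, -119.1]
force: [0.7, -0.7, -0.9]
opening: 0.0006
gripper_force: 0.0
```

Run:
```python
from h import *
c,p,d=cam("wrist"); save("w1.png",p); W=cloud(c,d); np.savez("w1.npz",p=p,W=W)
o=get_obs(); print(o["tool_pos"],o["orientation"],o["joint_pos"])
hsv=cv2.cvtColor(p,cv2.COLOR_RGB2HSV).astype(int);H,S=hsv[...,0],hsv[...,1];zz=W[...,2]
m=((H<8)|(H>172))&(S>130)&(zz>.043)&(zz<.057)
r=cv2.minAreaRect(W[m][:,:2].astype(np.float32)); print(r, cv2.boxPoints(r).round(4),np.median(zz[m]))
b=np.radians(61.1); u=np.array([-np.sin(b),np.cos(b)]);x=np.array([u[1],-u[0]])
mt=(H>95)&(H<125)&(S>100)&(zz>.05)&(zz<.092)
pad=np.array([.5337,.1625]); T=W[mt][:,:2]-pad; print("tab y,x",mt.sum(),np.percentile(T@u,[2,25,50,75,98]).round(4),np.percentile(T@x,[2,50,98]).round(4),np.percentile(zz[mt],[2,98]))
T=W[m][:,:2]-pad;print("bar y,x",np.percentile(T@u,[.5,99.5]).round(4),np.percentile(T@x,[1,50,99]).round(4))
```

```text
[0.53189157 0.15879506 0.22619188] [ 1.79977567e+02 -5.20910552e-02 -1.19139994e+02] [ 3.68375375e+01  9.33574899e+00 -1.46153162e+01  7.83108204e-04
 -6.61056464e+01 -6.59778594e+01]
((0.4763868749141693, 0.19409091770648956), (0.04689263552427292, 0.19449912011623383), 61.14036178588867) [[0.3799 0.2205]
 [0.5502 0.1266]
 [0.5729 0.1677]
 [0.4025 0.2616]] 0.048973335050917555
tab y,x 577 [0.0461 0.0464 0.0483 0.0502 0.0524] [-0.0192  0.0008  0.0225] [0.06556175 0.08536533]
bar y,x [-0.0306  0.1609] [-0.0232 -0.0015  0.0226]
```

View pics/w1.png

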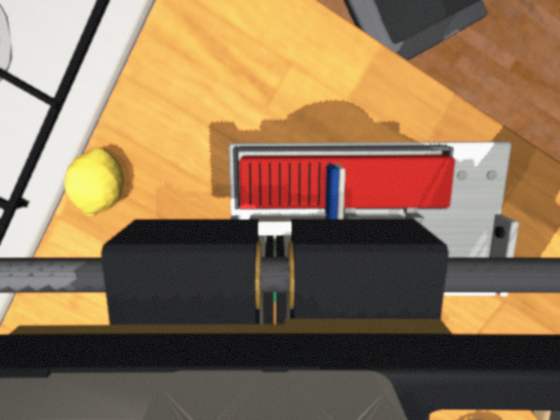

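The wrist view shows the bar at rows 155-210, columns 240-452, and the blue tab at column 333. The shut fingers are at rows 220-320. Before descending I'll check the finger extents in the tool frame.

Run:
```python
from h import *
W=np.load("w1.npz")["W"]; from scipy.spatial.transform import Rotation as R
R=R.from_euler("xyz",[180,0,-119.1],degrees=True).as_matrix()
Q=(W-np.array([.532,.159,.2262]))@R
for lo in np.arange(-.12,.03,.01):
    k=(Q[...,2]>=lo)&(Q[...,2]<lo+.01)&(np.abs(Q[...,0])<.12)
    if k.sum(): print(round(lo,3),k.sum(),"x",Q[k][:,0].min().round(3),Q[k][:,0].max().round(3),"y",Q[k][:,1].min().round(3),Q[k][:,1].max().round(3))
print("tool axes x",R[:,0].round(3),"y",R[:,1].round(3))
# jars
t=np.load("top1.npz");W=t["W"];pad=np.array([.5337,.1625]);b=np.radians(61.1); u=np.array([-np.sin(b),np.cos(b)]);x=np.array([u[1],-u[0]])
A=(W[...,:2]-pad)@u;B=(W[...,:2]-pad)@x;zz=W[...,2]
k=(zz>.055)&(abs(A)<.25)&(abs(B)<.15)&(zz<.25)
for lo in range(-12,14,2):
    q=k&(B*100>=lo)&(B*100<lo+2)
    if q.sum()>2: print("x cm",lo,q.sum(),"y",A[q].min().round(3),A[q].max().round(3),"z",zz[q].max().round(3))
```

```text
-0.12 11437 x 0.022 0.027 y -0.039 0.018
-0.11 28054 x 0.015 0.026 y -0.046 0.05
-0.1 8859 x 0.021 0.038 y -0.05 0.052
-0.09 35269 x -0.003 0.038 y -0.06 0.065
-0.08 5147 x 0.01 0.038 y -0.062 0.066
-0.07 241 x -0.026 0.038 y -0.033 0.082
-0.06 61 x -0.003 0.007 y -0.003 0.005
-0.05 698 x -0.007 0.007 y -0.003 0.005
-0.03 69 x 0.008 0.009 y -0.003 0.005
-0.02 265 x 0.006 0.011 y -0.005 0.007
-0.01 219 x 0.007 0.011 y -0.006 0.008
-0.0 15 x 0.008 0.009 y -0.003 0.005
tool axes x [-0.486 -0.874  0.   ] y [-0.874  0.486  0.   ]
x cm -2 65 y -0.004 0.057 z 0.088
x cm 0 68 y 0.013 0.135 z 0.089
x cm 2 107 y 0.045 0.133 z 0.089
x cm 4 41 y 0.036 0.097 z 0.088
x cm 6 312 y -0.008 0.117 z 0.103
x cm 8 282 y -0.008 0.117 z 0.102
```

Emit:
step_arm --steps '[[[-0.03, 0, 0.4, 0, 0, 0], [-0.03, 0, 0.8, 0, 0, 0], [-0.03, 0, 1, 0, 0, 0], [-0.03, 0, 1, 0, 0, 0]]]'

```text
clock: 3.05
tool_pos: [0.5315, 0.1599, 0.1236]
orientation: [179.8, -0.3, -119.2]
force: [-0.1, -1.0, 0.6]
opening: 0.0005
gripper_force: 0.0
```

Emit:
step_arm --steps '[[[0, 0, 0.3, 0, 0, 0], [0, 0, 0.5, 0, 0, 0], [0, 0, 0.66, 0, 0, 0], [0, 0, 0.66, 0, 0, 0], [0, 0, 0.66, 0, 0, 0]]]'

```text
clock: 3.55
tool_pos: [0.5342, 0.1623, 0.0619]
orientation: [-180.0, 0.1, -119.1]
force: [0.1, -0.4, 0.0]
opening: 0.0002
gripper_force: 0.0
```

Emit:
step_arm --steps '[[[0, 0, 0.04, 0, 0, 0], [0, 0, 0.08, 0, 0, 0], [0, 0, 0.12, 0, 0, 0], [0, 0, 0.15, 0, 0, 0], [0, 0, 0.15, 0, 0, 0], [0, 0, 0.15, 0, 0, 0]]]'

```text
clock: 4.15
tool_pos: [0.5338, 0.1627, 0.0459]
orientation: [-180.0, 0.0, -119.0]
force: [0.8, -0.4, 4.5]
opening: 0.0004
gripper_force: 2.2
```

Emit:
step_arm --steps '[[[0, 0, 0.03, 0, 0, 0], [0, 0, 0.05, 0, 0, 0], [0, 0, 0.05, 0, 0, 0], [0, 0, 0.05, 0, 0, 0], [0, 0, 0.05, 0, 0, 0]]]'

```text
clock: 4.65
tool_pos: [0.5338, 0.1627, 0.0412]
orientation: [-180.0, 0.0, -119.0]
force: [0.3, -1.3, 6.8]
opening: 0.0003
gripper_force: 3.3
```

Run:
```python
from h import *
o=get_obs(); print(o["tool_pos"],o["orientation"],o["force"])
c,p,d=cam("wrist"); save("w2.png",p)
```

```text
[0.5337553  0.16268581 0.04117899] [-1.79961842e+02  3.94553497e-02 -1.19029147e+02] [ 0.33577689 -1.29546347  6.84263269]
```

View pics/w2.png

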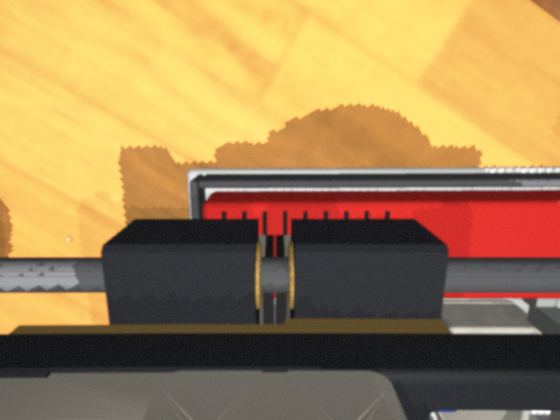

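The wrist view shows the fingers on the bar at columns 210-390, and 6.8 N means about 8 mm of travel. Next I'll slide toward the tab.

Emit:
step_arm --steps '[[[0, 0.03, 0.005, 0, 0, 0], [0, 0.06, 0.007, 0, 0, 0], [0, 0.1, 0.007, 0, 0, 0], [0, 0.14, 0.007, 0, 0, 0], [0, 0.18, 0.007, 0, 0, 0], [0, 0.22, 0.007, 0, 0, 0], [0, 0.26, 0.007, 0, 0, 0], [0, 0.3, 0.007, 0, 0, 0], [0, 0.3, 0.007, 0, 0, 0]]]'

```text
clock: 5.6
tool_pos: [0.5084, 0.1778, 0.041]
orientation: [-179.9, 0.1, -119.0]
force: [1.9, -0.8, 6.4]
opening: 0.0004
gripper_force: 3.4
```

Emit:
step_arm --steps '[[[0, 0.03, 0, 0, 0, 0], [0, 0.06, 0, 0, 0, 0], [0, 0.1, 0, 0, 0, 0], [0, 0.14, 0, 0, 0, 0], [0, 0.18, 0, 0, 0, 0], [0, 0.22, 0, 0, 0, 0], [0, 0.26, 0, 0, 0, 0], [0, 0.3, 0, 0, 0, 0], [0, 0.3, 0, 0, 0, 0]]]'

```text
clock: 6.5
tool_pos: [0.482, 0.1923, 0.0409]
orientation: [-179.9, 0.1, -119.0]
force: [2.4, -2.2, 6.5]
opening: 0.0004
gripper_force: 3.4
```

```bash
cat > tab.py <<'E'
from h import *
o=get_obs(); print(o["tool_pos"],o["force"])
b=np.radians(61.1); u=np.array([-np.sin(b),np.cos(b)]);x=np.array([u[1],-u[0]]);pad=np.array([.5337,.1625])
T=o["tool_pos"][:2]-pad; print("tcp y,x",T@u,T@x)
for n in("top","scene"):
    c,p,d=cam(n); W=cloud(c,d); save(n+"_%d.png"%(o["clock"]*100),p)
    hsv=cv2.cvtColor(p,cv2.COLOR_RGB2HSV).astype(int);H,S=hsv[...,0],hsv[...,1];zz=W[...,2]
    A=(W[...,:2]-pad)@u;B=(W[...,:2]-pad)@x
    near=(abs(A)<.25)&(abs(B)<.13)
    for nm,m in(("tab",(H>95)&(H<125)&(S>100)&(zz>.05)&(zz<.093)),("green",(H>45)&(H<90)&(S>90)&(zz>.09)),("bar",((H<8)|(H>172))&(S>130)&(zz>.03)&(zz<.06))):
        m=m&near
        if m.sum()>5: print(n,nm,m.sum(),"y",np.percentile(A[m],[2,50,98]).round(4),"x",np.percentile(B[m],[2,50,98]).round(4),"z",np.percentile(zz[m],[2,50,98]).round(4))
E
python3 tab.py
```

```text
[0.48204709 0.19231567 0.04092773] [ 2.37205878 -2.21159328  6.48850155]
tcp y,x 0.05962967438774461 0.001139617566696978
top green 340 y [0.0308 0.0584 0.1473] x [0.0657 0.0797 0.0937] z [0.095  0.0983 0.1013]
scene tab 77 y [0.0729 0.0877 0.1017] x [0.0074 0.0391 0.0436] z [0.0635 0.0816 0.0847]
scene green 193 y [0.0337 0.0623 0.1477] x [0.0647 0.0799 0.0951] z [0.0909 0.0954 0.0974]
scene bar 608 y [-0.0258  0.1084  0.164 ] x [-0.0214  0.0032  0.0239] z [0.0312 0.0381 0.0405]
```

The tray and jars are moving and the bar is held at about 8 mm, so I'll keep pushing.

Emit:
step_arm --steps '[[[0, 0.03, 0.003, 0, 0, 0], [0, 0.06, 0.005, 0, 0, 0], [0, 0.1, 0.005, 0, 0, 0], [0, 0.14, 0.005, 0, 0, 0], [0, 0.18, 0.005, 0, 0, 0], [0, 0.22, 0.005, 0, 0, 0], [0, 0.26, 0.005, 0, 0, 0], [0, 0.3, 0.005, 0, 0, 0], [0, 0.34, 0.005, 0, 0, 0], [0, 0.38, 0.005, 0, 0, 0], [0, 0.42, 0.005, 0, 0, 0], [0, 0.45, 0.005, 0, 0, 0], [0, 0.48, 0.005, 0, 0, 0], [0, 0.48, 0.005, 0, 0, 0]]]'

```text
clock: 8.0
tool_pos: [0.44, 0.2156, 0.0404]
orientation: [-179.9, 0.1, -119.0]
force: [3.4, -1.9, 7.4]
opening: 0.0005
gripper_force: 3.6
```

```bash
python3 tab.py
```

```text
[0.44003635 0.21562816 0.04038992] [ 3.40740384 -1.94655653  7.381797  ]
tcp y,x 0.10767510884883096 0.0012458303415245353
top tab 32 y [0.1226 0.1335 0.1477] x [0.0381 0.042  0.0438] z [0.0604 0.085  0.0883]
top green 351 y [0.08   0.1086 0.1946] x [0.065  0.0791 0.0933] z [0.0951 0.0982 0.1009]
top bar 167 y [-0.032  -0.0219 -0.0118] x [-0.0202  0.0019  0.0228] z [0.0378 0.041  0.0443]
scene tab 88 y [0.1212 0.1357 0.1507] x [0.0067 0.0404 0.0432] z [0.0627 0.0793 0.0847]
scene green 217 y [0.0801 0.1105 0.1953] x [0.0638 0.0795 0.0951] z [0.0913 0.0952 0.0972]
scene bar 547 y [-0.0267  0.0589  0.1638] x [-0.0219  0.0013  0.023 ] z [0.0313 0.0377 0.0401]
```

Emit:
step_arm --steps '[[[0, 0.02, 0, 0, 0, 0], [0, 0.04, 0, 0, 0, 0], [0, 0.06, 0, 0, 0, 0], [0, 0.08, 0, 0, 0, 0], [0, 0.08, 0, 0, 0, 0], [0, 0.08, 0, 0, 0, 0]]]'

```text
clock: 8.7
tool_pos: [0.4331, 0.2194, 0.0403]
orientation: [-179.9, 0.1, -119.0]
force: [3.3, -2.0, 6.9]
opening: 0.0001
gripper_force: 3.6
```

Emit:
step_arm --steps '[[[0, 0.01, 0, 0, 0, 0], [0, 0.02, 0, 0, 0, 0], [0, 0.03, 0, 0, 0, 0], [0, 0.03, 0, 0, 0, 0], [0, 0.03, 0, 0, 0, 0]]]'

```text
clock: 9.2
tool_pos: [0.4306, 0.2209, 0.0403]
orientation: [-179.9, 0.1, -119.0]
force: [4.4, -2.3, 7.7]
opening: 0.0004
gripper_force: 3.8
```

Emit:
step_arm --steps '[[[0, 0.01, 0, 0, 0, 0], [0, 0.02, 0, 0, 0, 0], [0, 0.02, 0, 0, 0, 0], [0, 0.02, 0, 0, 0, 0]]]'

```text
clock: 9.6
tool_pos: [0.43, 0.2212, 0.0404]
orientation: [-179.8, 0.1, -119.0]
force: [15.0, -9.4, 4.0]
opening: 0.0007
gripper_force: 10.7
```

```bash
python3 tab.py
```

```text
[0.43003089 0.22121417 0.04042191] [15.01497701 -9.37551447  3.96909084]
tcp y,x 0.11913415202572425 0.0013007222197277525
top tab 32 y [0.1326 0.1439 0.1569] x [0.0381 0.0422 0.0438] z [0.0583 0.085  0.0897]
top green 357 y [0.091  0.1188 0.2046] x [0.0647 0.079  0.0935] z [0.095  0.0983 0.1012]
top bar 290 y [-0.0316 -0.0148  0.0016] x [-0.0213  0.0009  0.0228] z [0.0379 0.0411 0.044 ]
scene tab 91 y [0.1278 0.1466 0.1618] x [0.0081 0.04   0.0437] z [0.0626 0.0812 0.0854]
scene green 215 y [0.0924 0.1213 0.2056] x [0.0646 0.0799 0.0944] z [0.0916 0.0952 0.0976]
scene bar 549 y [-0.0269  0.0547  0.1638] x [-0.0218  0.0013  0.0232] z [0.0306 0.0378 0.0405]
```

The force jumped to about 18 N with the TCP stalled, so the tray is home. I'll ease off the tab by 4 mm of command, then lift straight up.

Emit:
step_arm --steps '[[[0, -0.02, 0, 0, 0, 0], [0, -0.04, 0, 0, 0, 0], [0, -0.04, 0, 0, 0, 0], [0, -0.04, -0.03, 0, 0, 0], [0, -0.04, -0.06, 0, 0, 0], [0, -0.04, -0.1, 0, 0, 0], [0, -0.04, -0.15, 0, 0, 0], [0, -0.04, -0.25, 0, 0, 0], [0, -0.06, -0.4, 0, 0, 0], [0, -0.08, -0.6, 0, 0, 0], [0, -0.1, -0.9, 0, 0, 0], [0, -0.1, -1, 0, 0, 0], [0, -0.1, -1, 0, 0, 0]]]'

```text
clock: 11.0
tool_pos: [0.4368, 0.2168, 0.1411]
orientation: [-180.0, 0.2, -119.1]
force: [0.2, -0.5, 0.3]
opening: 0.0003
gripper_force: 0.0
```

Emit:
step_arm --steps '[[[0, -0.3, -0.3, 0, 0, 0], [0, -0.6, -0.6, 0, 0, 0], [0, -0.9, -0.6, 0, 0, 0], [0.3, -1, -0.6, 0, 0, 0], [0.6, -1, -0.6, 0, 0, 0], [0.6, -1, -0.6, 0, 0, 0], [0.6, -1, -0.6, 0, 0, 0]]]'

```text
clock: 11.7
tool_pos: [0.4939, 0.1146, 0.1985]
orientation: [180.0, -0.1, -119.1]
force: [-0.2, -0.0, 0.9]
opening: 0.0004
gripper_force: 0.0
```

```bash
python3 tab.py; ls pics
```

```text
[0.49391082 0.11463341 0.19850469] [-0.19866102 -0.03638723  0.85485139]
tcp y,x 0.011700932045660181 -0.06113491137280344
top tab 54 y [0.1337 0.1445 0.1569] x [0.0301 0.0399 0.0437] z [0.0645 0.086  0.0895]
top green 356 y [0.091  0.1186 0.2046] x [0.0647 0.079  0.0938] z [0.0954 0.098  0.1015]
top bar 1041 y [-0.0294  0.0285  0.114 ] x [-0.0204  0.0053  0.0229] z [0.0476 0.0507 0.054 ]
scene tab 82 y [0.1336 0.146  0.162 ] x [-0.0146  0.0373  0.0435] z [0.0667 0.0826 0.0853]
scene green 205 y [0.0914 0.1196 0.2057] x [0.0647 0.0798 0.0939] z [0.0909 0.0952 0.097 ]
scene bar 719 y [-0.0264  0.0634  0.1642] x [-0.0226  0.0025  0.0241] z [0.0316 0.0474 0.0501]
scene1.png
scene_1170.png
scene_650.png
scene_800.png
scene_960.png
top1.png
top_1170.png
top_650.png
top_800.png
top_960.png
w1.png
w2.png
```

View pics/scene_1170.png

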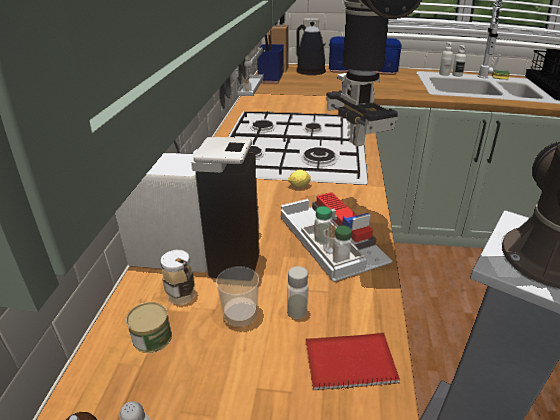

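The picture shows the tray home with its tab at (357,222) and the jars upright at (323,222) and (343,245). The bar is up, the gripper is clear at (360,110), and the bystanders haven't moved.

```bash
python3 -c "
from plant import *
print(close_job())"
```

```text
the job is handed in; nothing more can be done
None
```

The tray is home against its far stop with the bar sprung back up, the jars upright and the arm clear; the job is handed in at about 12 s, and no verdict came back.

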